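Open the sprung jaw of a luthier's gluing jig onto its stop pin

TASK

The glue has dried on the laminated neck block in the gluing jig. With the fingertips, push the sprung wooden jaw back, away from the block, until it is past its stop pin, then let it go so that it springs back against the dropped pin and stays half open. Leave the block where it lies, do not pull up the stop pin, and leave the mug, glue jar and sanding block alone.

Things in the scene. Friction and masses are not known exactly. Their poses are not given: they have to be found in the camera images.
- jig: Wooden jig fixed to the bench, base 370 x 150 x 15 mm. Origin: centre of its underside. +x: the way the sliding jaw opens; z up. Along x: low fixed jaw -171 to -130 mm (top 60 mm above bench), block -130 to -40, sliding jaw -40 to 50 when closed, rear bracket 143 to 165 (90 mm high). Steel pin bracket beside the jaw at x 50 to 70, y 57 to 97 mm, 100 mm high.
- jaw_face (a point): Point on the sliding jaw's upright cork-lined face that looks at the block: mid-width, 80 mm above the bench, moving with the jaw; axes as the jig's. The jaw is a wooden block 90 mm long (jig x), 100 mm wide, 16 to 98 mm above the bench. The block reaches only 55 mm up, so the upper 43 mm of the face stand free above it. Push it along jig +x.
- jaw (a joint): Jaw travel along jig +x, m: about 0 closed on the block (start), 0.062 end stop. A spring always closes it: 6 N at 0, 11 N at 0.062, plus about 2 N to pass the pin and 25 N per m/s. Let go short of about 0.041, it springs closed again. Past about 0.042 the pin has dropped behind a tooth on the jaw's side; let go from there, it returns and is caught at about 0.040.
- stop_pin (a joint): Lift of the sprung vertical stop pin in m: 0 = down (also at the start); the jaw's sloping tooth lifts it by itself to about 0.010 as it passes underneath, then it drops to 0. It need not be touched.
- pin_top (a point): Top of the stop pin's brass knob (18 mm diameter, 14 mm high), 121 mm above the bench when down.
- block_center (a point): Centre (half-way up) of the loose laminated wooden neck block (dark, light, dark strips), 90 mm along jig x, 60 mm wide, 40 mm high, lying on the jig's base between the jaws; its top is 55 mm above the bench. Its axes are parallel to the jig's.
- mug: Brown mug, 80 mm diameter, 90 mm high, handle at its +y side. Origin: centre of its underside. Bystander.
- glue_jar: White jar with a grey lid, 66 mm diameter, 85 mm high. Origin: centre of its underside. Bystander.
- sander: Wooden sanding block with a cork sole, 92 x 57 x 36 mm high. Origin: centre of its underside. Bystander.
Things that resemble listed ones, but are neither listed nor needed, are in the scene too. What is shaped like the part that bears block_center but pink or yellow is not meant.

How it is judged:
On the way:
1. the jaw has been pushed back past the stop pin (value of joint jaw above 0.043 m and value of joint stop_pin below 0.004 m), for 0.05 s.
At the end, for the whole second after the job is handed in: The jaw rests against the dropped stop pin, half open (joint 36 to 42.5 mm, still), the pin down (lift under 4 mm), and the block still lies flat within 12 mm of where it was (value of joint jaw between 0.036 and 0.0425 m and velocity of joint jaw between -0.01 and 0.01 m/s and value of joint stop_pin below 0.004 m and distance of block_center from where it was at the start of the episode below 0.012 m and angle between block_center's own z axis and vertical below 0.1 rad); the robot touches nothing.
It fails at once if the neck block is lifted, or pushed more than 20 mm (height (world z) of block_center above 0.047 m or distance of block_center from where it was at the start of the episode above 0.02 m).
It fails at once if the stop pin is pulled up (more than 15 mm) (value of joint stop_pin above 0.015 m).
It fails at once if a bystander (mug, glue jar, sanding block) is moved more than 15 mm (distance of any of mug, glue_jar, sander from where it was at the start of the episode above 0.015 m).
It also fails if it takes over 32 s, if anything falls off the work surface, if the arm or the gripper's body presses on something with over 40 N, if the wrist force passes 120 N, or if a joint passes its speed limit or range.

ROBOT

A 7-joint arm with a two-finger parallel gripper is mounted at the origin on the work surface. World frame = base frame: x ahead of the robot, y to its left, z up, the work surface at z = 0. Lengths are in m, angles in rad, forces in N, time in s.
With the tool pointing down it reaches from about 0.425 to 0.95 m from the base axis. Payload 4.7 kg.
Tool frame: the origin (TCP) lies between the finger pads; the fingertips stand 25 mm ahead of it and the grasp point (between the pads) lies 6 mm ahead of it; x points along the fingers, z is the direction in which the jaws open and shut, and the axes are right-handed (so a half turn about x gives the same grasp; the last joint's range is limited). The gripper opens to 85 mm and grips with 20 to 120 N. Pads are 22 mm wide; open, the fingers measure 114 mm over their backs; the gripper's body (76 mm by 85 mm) begins 54 mm behind the grasp point. The pads swing forward as they close: fully open they stand 13 mm farther back than shut.
Start: joints at [-1.155, 0.469, -0.049, 1.532, 0.024, 1.141, -0.082], TCP at [0.29, 0.609, 0.256] pointing down, gripper open.
Joint ranges: [-2.59, 2.59], [-0.33, 1.99], [-1.39, 1.29], [0.1, 2.45], [-1.04, 4.18], [0.21, 1.99], [-2.66, 2.66]. Speed limits (rad/s): [2.57, 2.57, 3.14, 3.14, 3.14, 3.14, 3.14].

INTERFACE

Orientations are given as a 3x3 rotation matrix whose columns are the frame's x, y, z axes.
In Python, from rig import * gives the robot as it stands. Calls block until the motion is done:
- movep(position, orientation): joint-space move of the TCP to a pose.
- move_l(position, attitude=None, feed=0.15, until_force=None): straight line of the TCP; attitude=None keeps the orientation; feed is the mean speed in m/s. With until_force (N) it stops when the force on the tool has changed by that much, and returns True; else False.
- move_joints(angles): joint-space move.
- command_gripper(opening, newtons=None): finger opening in m; newtons is the grip in N (None keeps the last); returns when the fingers have stopped.
- sleep(seconds).
- inverse_kinematics(position, orientation): joint angles nearest the present ones, or None.
- sense(): the state.
- camera(name): name is "side" or "top"; returns (picture, depth): 480x640x3 uint8, red, green, blue; 480x640 float32, m along the optical axis (not along the pixel's ray), 0 where there is no reading.
- camera_params(name): a dict with "K" (3x3 intrinsics, pixels), "dist" ([k1, k2, p1, p2, k3] as OpenCV has them; the pictures are not rectified), "position" and "rotation" of the camera in the world. Camera axes: x right, y down, z forward; pixel columns grow to the right and rows downward; lengths in m; the calibration is good to about 2 mm. A picture is of the moment at which its call begins. camera_params takes no time and is no camera call.
A pose or a line that the arm cannot do raises Unreachable and nothing moves.
- finish_job(): hands the job in, once; it reports no verdict.
The state is a dict: "time_s": time; "joint_pos": joint angles; "qd": joint speeds; "joint_efforts": joint torques, N m; "position": TCP position; "tcp_rot": TCP orientation; "wrist_force": force on the tool from outside, world axes, zero at the start; "ft_torque": the same for the moment, N m; "finger_gap": finger opening in m.
Only numpy, scipy, OpenCV 4.12 (cv2) and the standard library are available. Lean on these libraries where they do the work, as an engineer would, in place of code of your own. Each camera call takes 0.05 s, during which the arm holds its last target.

## Working session

There is one attempt and no reset: what is moved stays moved. The work goes in short steps, each a Python script; the robot and the scene stay as the last script left them, time stands still between calls to the robot, and variables do not carry over. Pictures are saved under pics/ and viewed, and the job is handed in when it is done.

```bash
ls; mkdir -p pics; python3 - <<'E'
from rig import *
import cv2,numpy as np
for n in("top","side"):
    p,d=camera(n); cv2.imwrite(f"pics/{n}0.png",p[:,:,::-1]); np.savez(f"{n}0.npz",p=p,d=d)
    c=camera_params(n); print(n,c)
s=sense();print(s["time_s"],s["position"],s["tcp_rot"],s["finger_gap"],s["wrist_force"])
E
```

```text
pics
top {'K': array([[486.73699276,   0.        , 322.17288012],
       [  0.        , 486.73699276, 237.04313682],
       [  0.        ,   0.        ,   1.        ]]), 'dist': array([-0.02710329,  0.        ,  0.        ,  0.        ,  0.        ]), 'position': array([0.34888879, 0.08242147, 1.04889891]), 'rotation': array([[-0.02041492, -0.98212689,  0.18710958],
       [-0.99977666,  0.01903088, -0.00919042],
       [ 0.0054653 , -0.18725541, -0.98229606]])}
side {'K': array([[460.09073389,   0.        , 316.25225194],
       [  0.        , 460.09073389, 234.03322439],
       [  0.        ,   0.        ,   1.        ]]), 'dist': array([-0.09472053,  0.        ,  0.        ,  0.        ,  0.        ]), 'position': array([ 0.10879117, -0.56086569,  0.59929092]), 'rotation': array([[ 0.8280092 , -0.30858891,  0.46815986],
       [-0.56069849, -0.4619941 ,  0.68715257],
       [ 0.00423943, -0.83146517, -0.5555607 ]])}
0.1 [0.29021101 0.60889197 0.25532598] [[-7.28107390e-04 -9.02704013e-01  4.30261473e-01]
 [-1.66883841e-03  4.30262085e-01  9.02702472e-01]
 [-9.99998342e-01 -6.07725335e-05 -1.81974414e-03]] 0.08545951612073836 [-0.03773266  0.11952071  1.37083413]
```

View pics/top0.png

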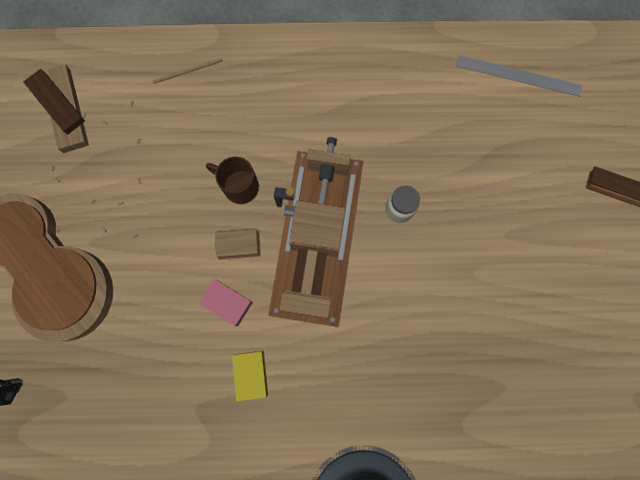

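View pics/side0.png

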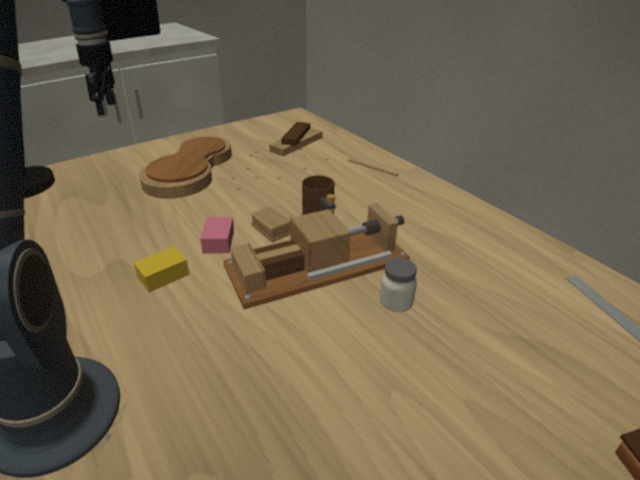

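The top view shows the jig upright, near (316,238), with its +x towards the image top. The jaw top is at about (317,227), the block below it at (308,270), and the pin at about (288,192). The mug is at (238,180), the jar at (403,203) and the sanding block at (237,243). Next I'll measure the jaw top and the jig axis.

```bash
cat > h.py <<'E'
import cv2,numpy as np
def world(n,d,c):
    v,u=np.mgrid[0:480,0:640]
    q=cv2.undistortPoints(np.stack([u,v],-1).reshape(-1,1,2).astype(np.float64),c["K"],c["dist"]).reshape(480,640,2)
    P=np.dstack([q[...,0]*d,q[...,1]*d,d])
    return P@c["rotation"].T+c["position"]
def ray(px,c,z):
    q=cv2.undistortPoints(np.array(px,float).reshape(-1,1,2),c["K"],c["dist"]).reshape(-1,2)
    r=np.c_[q,np.ones(len(q))]@c["rotation"].T
    return c["position"]+r*((z-c["position"][2])/r[:,2])[:,None]
E
python3 - <<'E'
from rig import *
from h import *
np.set_printoptions(precision=4,suppress=True)
c=camera_params("top");d=np.load("top0.npz")["d"];W=world("top",d,c);Z=W[...,2]
v,u=np.mgrid[0:480,0:640]
box=(u>260)&(u<370)&(v>130)&(v<335)&(d>0)
print("table z",np.median(Z[300:400,400:500]))
def rect(lo,hi,name,m=box):
    k=(m&(Z>lo)&(Z<hi)).astype(np.uint8)
    n,l,s,ce=cv2.connectedComponentsWithStats(k)
    for i in range(1,n):
        if s[i,4]<60: continue
        p=W[l==i]; r=cv2.minAreaRect((p[:,:2]*1000).astype(np.float32))
        print(name,s[i],"med z",np.median(p[:,2]),r)
rect(.094,.102,"jaw")
rect(.056,.064,"fixed")
rect(.050,.0565,"block")
rect(.084,.0935,"rear")
rect(.102,.135,"pin")
rect(.012,.019,"base")
# base corner screws by ray z=.015
cor=ray([[299,151],[363,160],[339,326],[269,316]],c,.015);print(cor)
print("jawtop corners",ray([[298,203],[345,207],[338,251],[289,246]],c,.098))
allb=(d>0)
rect(.03,.13,"others",allb&(u>190)&(u<430)&(v>130)&(v<300)&((u<268)|(u>375)))
E
python3 - <<'E'
import cv2
p=cv2.imread('pics/top0.png')[130:335,190:430]
cv2.imwrite('pics/crop.png',cv2.resize(p,None,fx=2.9,fy=2.9,interpolation=cv2.INTER_CUBIC))
E
```

```text
table z 0.0001523634318858491
jaw [274 187  20  14 137] med z 0.09950845136760766 ((621.2343139648438, 148.97711181640625), (40.29273986816406, 20.849395751953125), 78.13091278076172)
jaw [ 289  201   56   51 2155] med z 0.09791795811329107 ((553.7833251953125, 82.77685546875), (99.96166229248047, 90.64119720458984), 79.81590270996094)
fixed [280 282  52  35 992] med z 0.0599007162903859 ((412.1193542480469, 108.35211944580078), (100.50103759765625, 60.31108856201172), 79.95843505859375)
block [292 249  36  48 990] med z 0.05455197438183029 ((465.4416198730469, 101.30264282226562), (59.98611068725586, 91.269775390625), 79.88363647460938)
rear [307 150  44  17 444] med z 0.08936317395857879 ((700.2926635742188, 56.75642013549805), (89.73783874511719, 23.003406524658203), 80.04154205322266)
pin [286 188   9  10  72] med z 0.11992553593984262 ((618.0365600585938, 135.45608520507812), (16.0623722076416, 16.485376358032227), 87.2074966430664)
base [291 151  31  53 817] med z 0.014958790532405786 ((682.4276123046875, 102.79753875732422), (65.49150085449219, 114.59117889404297), 80.56615447
[... 314 characters left out ...]
[0.5907 0.0263 0.098 ]
 [0.5013 0.0428 0.098 ]
 [0.5132 0.1396 0.098 ]]
others [206 157  52  45 976] med z 0.06974251545407867 ((664.5634155273438, 263.862060546875), (79.66576385498047, 105.12285614013672), 3.1511664390563965)
others [387 186  34  35 884] med z 0.08351346023844192 ((606.5403442382812, -97.89431762695312), (61.59927749633789, 61.159873962402344), 7.050734996795654)
others [ 215  229   44   29 1086] med z 0.03569824580508707 ((533.8027954101562, 254.89239501953125), (55.08599090576172, 90.6545639038086), 3.5960915088653564)
others [200 278  49  22 552] med z 0.040411145531669135 ((436.8502197265625, 277.1578063964844), (99.01802062988281, 44.2337532043457), 88.76834106445312)
```

View pics/crop.png

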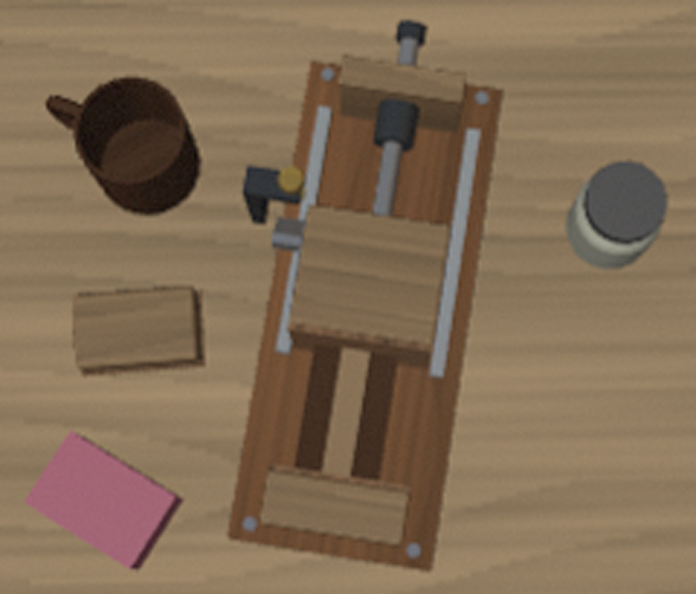

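The checks agree with the given sizes: the jaw top measures 100 x 90.6 mm at z 0.098, and the block 60 x 91 mm at z 0.0546. The jaw and block centres are 90 mm apart, and the pin is at about jig (59,63) mm. Jig +x lies at -10.1°. I'll approach with the fingers shut and the tips above the block top.

```bash
cat >> h.py <<'E'
a=np.radians(-10.1); X=np.array([np.cos(a),np.sin(a),0]); Y=np.array([-X[1],X[0],0])
R=np.column_stack([[0,0,-1],-X,Y])
F=np.array([.5538,.0828,0])-.045*X
def at(dx,z): return F+dx*X+[0,0,z]
E
python3 - <<'E'
from rig import *
from h import *
np.set_printoptions(precision=4,suppress=True)
command_gripper(0.0,20)
movep(at(-.038,.20),R)
print(sense()["time_s"],sense()["wrist_force"])
move_l(at(-.038,.098),R,feed=.12)
s=sense();print(s["time_s"],s["position"],at(-.038,.098),s["wrist_force"],s["finger_gap"])
for n in("top","side"):
    p,d=camera(n)
    q=p[130:335,190:430] if n=="top" else p[150:320,180:440]
    cv2.imwrite(f"pics/{n}1.png",cv2.resize(q[:,:,::-1],None,fx=2.9,fy=2.9,interpolation=cv2.INTER_CUBIC))
E
```

```text
2.8333 [-0.5506  0.1668 -0.4566]
3.8333 [0.4726 0.0975 0.0985] [0.4721 0.0974 0.098 ] [ 0.285  -0.1442  0.463 ] -3.2519690393291694e-05
```

View pics/side1.png

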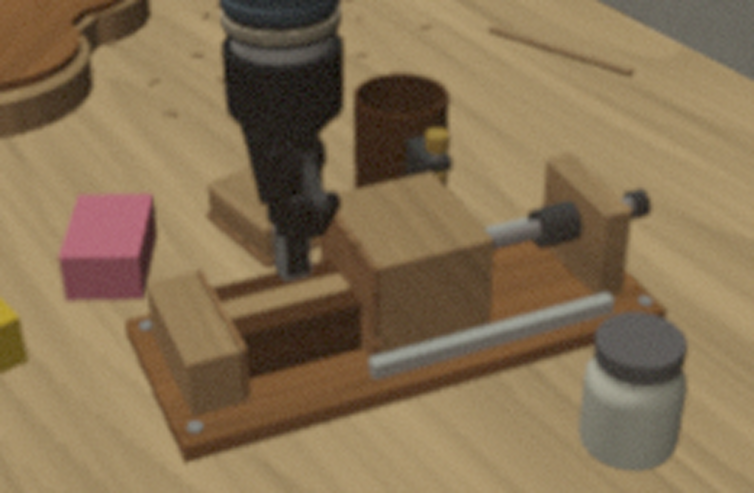

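View pics/top1.png

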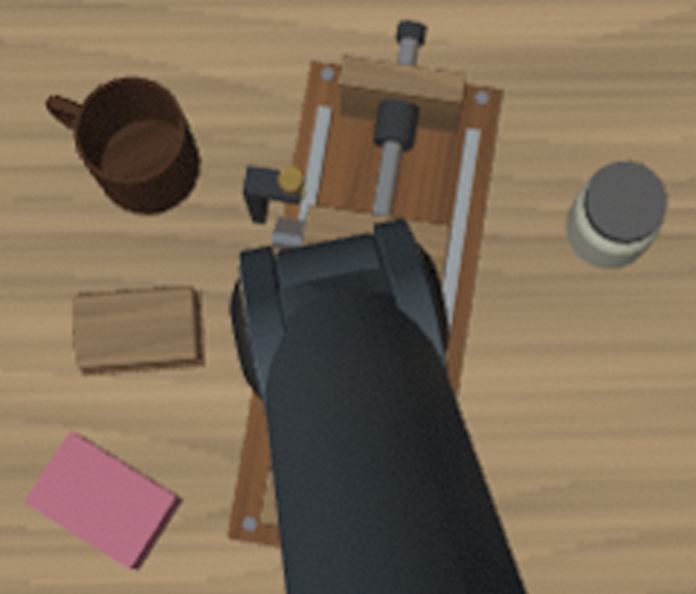

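The side view shows the shut fingertips at about (292,275), above the block and behind the cork face, with nothing touched. Next I'll find contact.

```bash
python3 - <<'E'
from rig import *
from h import *
np.set_printoptions(precision=4,suppress=True)
hit=move_l(at(0,.098),R,feed=.04,until_force=4)
s=sense();f=s["wrist_force"];dx=(s["position"]-F)@X
print(hit,s["time_s"],"dx",dx,f@X,f)
if hit and -.02<dx<-.006:
    for t in (.02,.040,.051):
        move_l(at(dx+t,.098),R,feed=.05)
        s=sense();print(t,s["time_s"],"travel",(s["position"]-F)@X-dx,s["position"][2],"F",s["wrist_force"]@X,s["wrist_force"])
    p,d=camera("side");np.savez("side2.npz",p=p,d=d)
    cv2.imwrite("pics/side2.png",cv2.resize(p[150:320,180:440,::-1],None,fx=2.9,fy=2.9,interpolation=cv2.INTER_CUBIC))
    p,d=camera("top");cv2.imwrite("pics/top2.png",cv2.resize(p[130:335,190:430,::-1],None,fx=2.9,fy=2.9,interpolation=cv2.INTER_CUBIC))
E
```

```text
True 4.65 dx -0.009875349078568511 -0.5252401663035362 [-0.6923 -0.8916 -0.4241]
0.02 5.2 travel 0.016727256489811704 0.0969526644129668 F -6.756273808955238 [-6.5783  1.5963  3.75  ]
0.04 5.75 travel 0.0373944288373653 0.09658710290223177 F -3.9396392442210377 [-3.9127  0.4994 -2.9992]
0.051 6.1167 travel 0.04732985302850659 0.09669438962122968 F -9.56800499857625 [-9.44    1.5641  0.5504]
```

View pics/side2.png

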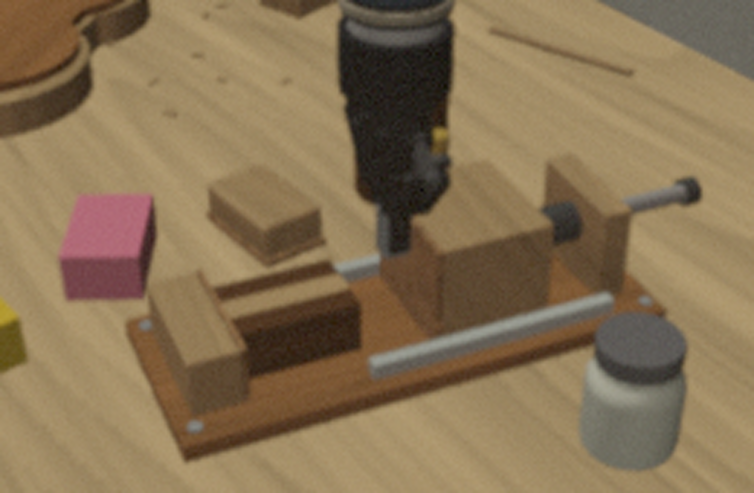

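View pics/top2.png

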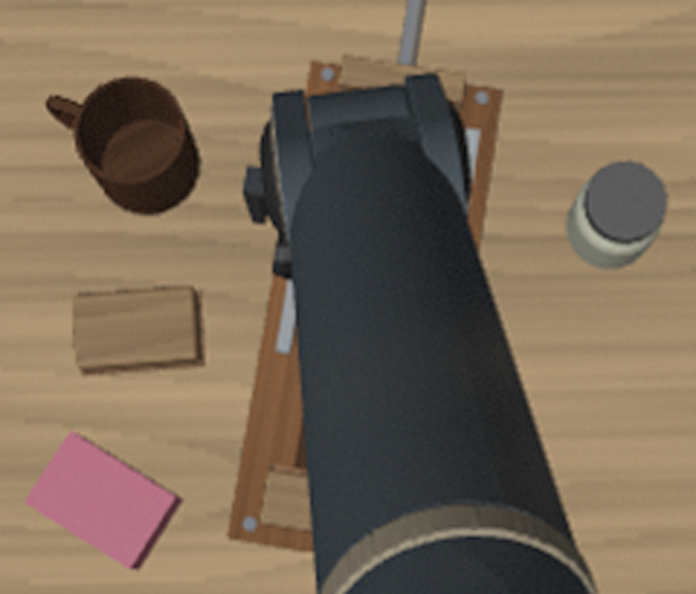

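The side view shows the jaw pushed back, with its face edge near (415,225). The block is in place at about (290,310) and the pin knob shows at (440,140). I'll measure the jaw travel from the side depth image.

```bash
cat >> h.py <<'E'
O=np.array([.5538,.0828,0])-.005*X
def jawx(n,d,c):
    W=world(n,d,c)-O; x=W@X; y=W@Y; z=W[...,2]
    m=(d>0)&(abs(z-.098)<.003)&(y>-.048)&(y<.0)&(x>-.06)&(x<.13)
    r=np.percentile(x[m],[2,98]); 
    f=(d>0)&(z>.02)&(z<.090)&(abs(y+.05)<.004)&(x>-.06)&(x<.13)
    k=(d>0)&(abs(z-.120)<.003)&(abs(y-.063)<.012)&(abs(x-.059)<.015)
    b=(d>0)&(abs(z-.055)<.003)&(abs(y)<.035)&(x>-.129)&(x<-.03)
    return r,r-[-.040,.050],np.percentile(x[f],[2,98]),"knob n",k.sum(),"block",b.sum(),np.percentile(x[b],[2,98]),np.median(z[b])
E
python3 - <<'E'
from rig import *
from h import *
np.set_printoptions(precision=4,suppress=True)
c=camera_params("side")
for f in("side0","side2"): print(jawx("side",np.load(f+".npz")["d"],c))
W=world("s",np.load("side2.npz")["d"],c)-O
x=W@X;y=W@Y;z=W[...,2]
for f in("side0","side2"):
    W=world("s",np.load(f+".npz")["d"],c)-O;x=W@X;y=W@Y;z=W[...,2]
    k=(z>.105)&(abs(y-.063)<.012)&(abs(x-.059)<.012);print(k.sum(),np.sort(z[k])[-12:])
s=sense();print(s["time_s"],(s["position"]-F)@X,s["wrist_force"]@X)
E
```

```text
(array([-0.039,  0.048]), array([ 0.001, -0.002]), array([-0.0388,  0.0642]), 'knob n', np.int64(36), 'block', np.int64(819), array([-0.1248, -0.0392]), np.float64(0.05503109815183527))
(array([-0.0091,  0.0953]), array([0.0309, 0.0453]), array([0.0052, 0.0964]), 'knob n', np.int64(24), 'block', np.int64(802), array([-0.1252, -0.0408]), np.float64(0.055076586504588854))
66 [0.1212 0.1213 0.1213 0.1215 0.1217 0.1219 0.1219 0.122  0.1221 0.1222
 0.1223 0.1224]
45 [0.1205 0.1207 0.1209 0.121  0.1211 0.1214 0.1215 0.1216 0.1217 0.1219
 0.1221 0.1228]
6.2167 0.03722627757981836 -9.106123510557826
```

The jaw's rear edge has moved about 46 mm, and the knob is back down at about 121 mm, so the pin has dropped. I'll push 4 mm further for margin, then back off.

```bash
python3 - <<'E'
from rig import *
from h import *
np.set_printoptions(precision=4,suppress=True)
s=sense();z=.098
move_l(at(.0452,z),R,feed=.04); sleep(.3)
s=sense();print(s["time_s"],(s["position"]-F)@X,s["wrist_force"]@X)
move_l(at(.020,z),R,feed=.05)
s=sense();print(s["time_s"],(s["position"]-F)@X,s["wrist_force"]@X)
move_l(at(.0,z),R,feed=.08)
move_l(at(.0,.20),R,feed=.15)
movep(at(-.03,.25)+.25*Y,R)
sleep(.3)
s=sense();print(s["time_s"],s["position"],s["wrist_force"])
for n in("side","top"):
    p,d=camera(n);np.savez(n+"3.npz",p=p,d=d);c=camera_params(n)
    print(jawx(n,d,c), jawx(n,np.load(n+"0.npz")["d"],c)[0])
    q=p[130:335,190:430] if n=="top" else p[150:320,180:440]
    cv2.imwrite(f"pics/{n}3.png",cv2.resize(q[:,:,::-1],None,fx=2.9,fy=2.9,interpolation=cv2.INTER_CUBIC))
E
```

```text
6.7667 0.04110468191723269 -9.856670476617364
7.4167 0.021179711440138665 0.4665697958023163
9.9583 [0.5242 0.3408 0.25  ] [ 0.0556 -0.3284  0.3631]
(array([0.0008, 0.0873]), array([0.0408, 0.0373]), array([0.0002, 0.0896]), 'knob n', np.int64(32), 'block', np.int64(798), array([-0.125 , -0.0403]), np.float64(0.055004868183639755)) [-0.039  0.048]
(array([0.0008, 0.0876]), array([0.0408, 0.0376]), array([-0.0412,  0.1238]), 'knob n', np.int64(56), 'block', np.int64(1137), array([-0.1275, -0.0416]), np.float64(0.05498999555254114)) [-0.0388  0.0476]
```

View pics/side3.png

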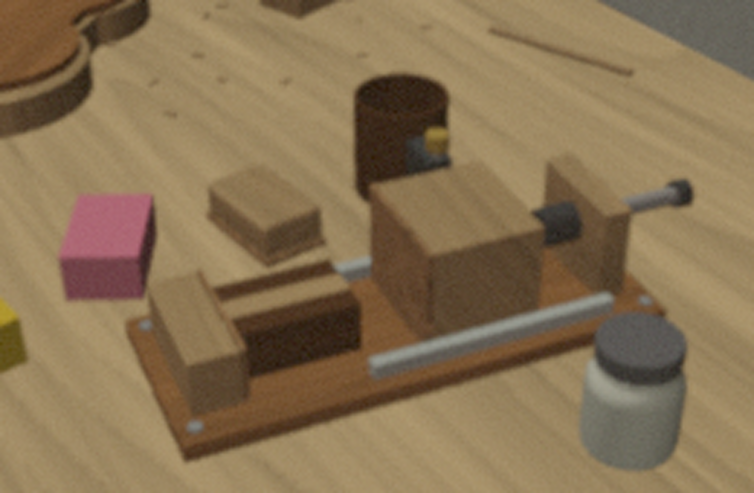

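View pics/top3.png

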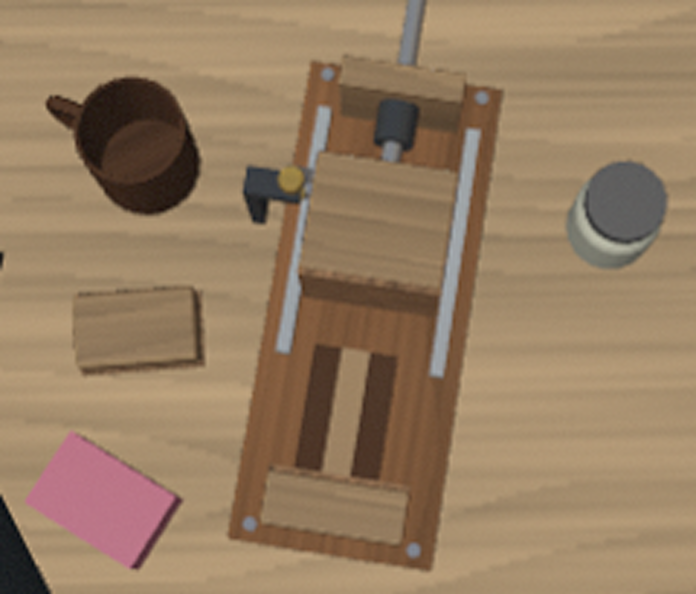

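The jaw is held about 39.7 mm open, with its top at (380,210) in the top view. The block at (345,410) has not moved and the pin is down. The arm is clear, so I'll hand in.

```bash
python3 -c "
from rig import *
finish_job()"
```

```text
the job is handed in; nothing more can be done
```

The jaw is now resting half open against the dropped stop pin, and I've handed the job in. I pushed its cork face back along jig +x with shut fingertips to about 50 mm by the arm's position. I then backed off and moved the arm clear.

- **Past the pin:** the side camera, taken just before the last 4 mm of push, put the jaw at about 46 mm. The pin knob was back down at about 121 mm.
- **After letting go:** both cameras put the jaw at about 39 to 40 mm open, and the pin looks down. The block moved less than about 2 mm and is still flat, with its top at 55 mm. The mug, jar and sanding block look unmoved in the pictures. The wrist force is about zero, and the robot had used about 10 s before hand-in.
- **Disagreements:**
  - The first contact stop came early: it read about 0.5 N just after stopping, so I relied on the camera for the travel.
  - During the push, the jaw's front-edge reading was unreliable (31 mm) because the gripper was in the way, so I used the rear edge.

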